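# Load the conductor bars and close the contact beam by counted turns

## Robot

A 7-joint arm with a two-finger parallel gripper is mounted at the origin on the work surface. World frame = base frame: x ahead of the robot, y to its left, z up, the work surface at z = 0. Lengths are in m, angles in rad, forces in N, time in s.
With the tool pointing down it reaches from about 0.4 to 0.9 m from the base axis. Payload 5.5 kg.
Tool frame: the origin (TCP) lies at the very end of the fingers, on their centre line; the grasp point (between the pads) lies 19 mm behind it (hold_point_z is the distance from the TCP to the grasp point, in m); z points along the fingers, y is the line along which they close (so a half turn about z gives the same grasp; the last joint's range is limited). The gripper opens to 92 mm and grips with 3 to 60 N. Pads are 19 mm wide; open, the fingers measure 130 mm over their backs; the gripper's body (75 mm by 190 mm) begins 47 mm behind the grasp point.
Start: joints at [-1.056, 0.501, -0.427, 1.55, 0.221, 1.138, -0.21], TCP at [0.162, 0.63, 0.227] pointing down, gripper open.
Joint ranges: [-2.88, 2.88], [-0.31, 2.03], [-1.54, 1.56], [0.2, 2.42], [-1.41, 4.55], [0.19, 2.02], [-2.57, 2.57]. Speed limits (rad/s): [2.57, 2.57, 3.14, 3.14, 3.14, 3.14, 3.14].

## Interface

Orientations are given as a 3x3 rotation matrix whose columns are the frame's x, y, z axes.
In Python, from plant import * gives the robot as it stands. Calls block until the motion is done:
- move_pose(position, orientation): joint-space move of the TCP to a pose.
- servo_line(position, orientation=None, speed=0.15): straight line of the TCP; orientation=None keeps the orientation; speed is the mean speed in m/s.
- goto_joints(angles): joint-space move.
- gripper_to(opening, grip_force=None): finger opening in m; grip_force is the grip in N (None keeps the last); returns when the fingers have stopped.
- dwell(seconds).
- ik(position, orientation): joint angles nearest the present ones, or None.
- sense(): the state.
- capture(name): name is "side" or "top"; returns the picture (384x512x3 uint8, red, green, blue); there is no depth.
- get_calibration(name): a dict with "fx", "fy", "cx", "cy" (pixels), "distortion" ([k1, k2, p1, p2, k3] as OpenCV has them; the pictures are not rectified), "camera_from_world" (4x4, takes a point from world to camera coordinates). Camera axes: x right, y up, looking along -z (the intrinsics and any distortion apply to the point x, -y, -z); pixel columns grow to the right and rows downward; lengths in m; the calibration is good to about 2 mm. A picture is of the moment at which its call begins. get_calibration takes no time and is no camera call.
A pose or a line that the arm cannot do raises IKError and nothing moves.
- close_job(): hands the job in; it is judged then, once.
The state is a dict: "time": time; "qpos": joint angles; "qd": joint speeds; "joint_efforts": joint torques, N m; "ee_pos": TCP position; "orientation": TCP orientation; "wrist_force": force on the tool from outside, world axes, zero at the start; "ft_torque": the same for the moment, N m; "gripper_width": finger opening in m; "finger_force": force on a finger pad.
Only numpy, scipy, OpenCV 4.12 (cv2) and the standard library are available. Lean on these libraries where they do the work, as an engineer would, in place of code of your own. Each camera call takes 0.05 s, during which the arm holds its last target. There are 200 camera calls.

## Task

Get the conductor bars ready for the resistance test: wind the contact beam fully up to its top stop, then take every bar, those in the spring magazine and any lying on the table, and lay each squarely across both brass rails of the blue bench, middled on a place of its own under one of the spring contacts. With all bars lying there, wind the beam down by two full turns of the spindle, counted only from where the play in the handwheel is taken up, so that every bar is pressed by its contact, and let go. Leave the multimeter, the standard resistor and the screwdriver alone.

Things in the scene. Friction and masses are not known exactly. Their poses are not given: they have to be found in the camera images.
- bench: conductor test bench, fixed: blue base 300 x 330 x 45 mm high. Origin: table level, below the middle place; x points from the front edge (x = -105 mm, robot side) to the rear column (50 x 70 mm, centre x = 145 mm, 190 mm high); y along the two brass rails at x = -50 and +50 mm: 12 mm wide, tops 70 mm above the table, with 6 mm thick black separators standing 14 mm above them every 60 mm, between the five places.
- place0 (a point): bar place 0 of 5: point midway between the two rails, at rail-top height (70 mm), bench y = -120 mm. A bar here lies along bench x, its middle above this point. One spring contact of the beam hangs above the rear rail at each place.
- place1 (a point): bar place 1 of 5: point midway between the two rails, at rail-top height (70 mm), bench y = -60 mm. A bar here lies along bench x, its middle above this point. One spring contact of the beam hangs above the rear rail at each place.
- place2 (a point): bar place 2 of 5: point midway between the two rails, at rail-top height (70 mm), bench y = 0 mm. A bar here lies along bench x, its middle above this point. One spring contact of the beam hangs above the rear rail at each place.
- place3 (a point): bar place 3 of 5: point midway between the two rails, at rail-top height (70 mm), bench y = 60 mm. A bar here lies along bench x, its middle above this point. One spring contact of the beam hangs above the rear rail at each place.
- place4 (a point): bar place 4 of 5: point midway between the two rails, at rail-top height (70 mm), bench y = 120 mm. A bar here lies along bench x, its middle above this point. One spring contact of the beam hangs above the rear rail at each place.
- beam: aluminium contact beam along y, 24 x 280 x 24 mm, above the rear rail (bench x = 38 to 62 mm), on an arm from the column. Origin: bench x = y = 0, mid-height of the beam, 134 mm above the table at the top stop. Five brass spring contacts hang under it, 16 mm thick, tips 24 mm below the origin: then 20 mm above a loaded bar. They give 9 mm at 2 to 6 N each. Sinks 12 mm per spindle turn.
- spindle (a joint): turn of the vertical lead-screw spindle in the column, rad: 0 at the top stop (beam fully up), growing clockwise seen from above as the beam sinks, end of travel 15.7. Turns stiffly (about 6 N at the crank handle) and stays where left. The square steel spindle end with a white line, in the middle of the wheel, turns with it.
- spindle_top (a point): centre of the spindle's top end, on the axis of the handwheel, 234 mm above the table; bench x = 145 mm, y = 0.
- crank_grip (a point): on the axis of the black upright crank handle (20 mm thick, from 223 to 273 mm above the table), 251 mm above the table, 60 mm from the spindle axis; it revolves freely. The wheel rim, 134 mm across, tops out at 221 mm. The handwheel has about a quarter turn (1.6 rad) of easy play on the spindle, in which the spindle stands still; clockwise from above lowers the beam.
- magazine: spring-lift magazine, fixed: base 240 x 90 mm, grey end guides 82 mm high, beyond 64 mm either side of the middle along x, 40 mm wide; the middle is open. Origin: table level, middle. Bars lie in it along its x, one on another, with 2 mm side and 4 mm end play; a sprung lift (93 N/m) keeps the top bar's centre about 80 mm above the table, its upper half above the guides.
- bar0: aluminium conductor bar, 180 x 20 x 20 mm, 0.19 kg, square section. Origin: its centre; x along its length. Starts in the magazine.
- bar1: aluminium conductor bar, 180 x 20 x 20 mm, 0.19 kg, square section. Origin: its centre; x along its length. Starts in the magazine.
- bar2: aluminium conductor bar, 180 x 20 x 20 mm, 0.19 kg, square section. Origin: its centre; x along its length. Starts in the magazine.
- bar3: aluminium conductor bar, 180 x 20 x 20 mm, 0.19 kg, square section. Origin: its centre; x along its length. Starts lying on the table left of the bench, or is absent (None).
- bar4: aluminium conductor bar, 180 x 20 x 20 mm, 0.19 kg, square section. Origin: its centre; x along its length. Starts lying on the table left of the bench, or is absent (None).
- multimeter: yellow multimeter 85 x 170 x 38 mm lying on the table; origin under its middle. Leave alone.
- standard_resistor: standard resistor: steel can with a black top, 90 mm across, 140 mm high; origin under its middle. Leave alone.
- screwdriver: screwdriver, 190 mm long, lying on the table. Leave alone.
Things that resemble listed ones, but are neither listed nor needed, are in the scene too. What is shaped like the bar0 but purple is not meant.

How it is judged:
By the outcome, as a careful person would: the job done as asked, in the order asked, and still so for the second after the job is handed in, with the robot touching nothing.
Of bar3, bar4 only 1 to 2 are there at a start; the rules pass over those that are not, and their reading is None.
At some moment in a run one of bar0, bar1, bar2, bar3, bar4 may be knocked a few centimetres aside while the robot is not near it.
Once in a run the grip may slacken for a moment while it holds something.
It also fails if it takes over 210 s, if anything falls off the work surface, if the arm or the gripper's body presses on something with over 40 N, if the wrist force passes 120 N, or if a joint passes its speed limit or range.

## Working session

There is one attempt and no reset: what is moved stays moved. The work goes in short steps, each a Python script; the robot and the scene stay as the last script left them, time stands still between calls to the robot, and variables do not carry over. Pictures are saved under pics/ and viewed, at most 14 in all, crops included, and the job is handed in when it is done.

```bash
ls; mkdir -p pics; python3 - <<'E'
from plant import *
import cv2,numpy as np
for n in("side","top"):
    im=capture(n); cv2.imwrite(f"pics/{n}0.png",cv2.cvtColor(im,cv2.COLOR_RGB2BGR))
    c=get_calibration(n); print(n,c)
s=sense(); print(s['time'],s['ee_pos'],s['orientation'],s['gripper_width'])
E
```

```text
pics
side {'fx': 474.3492216190288, 'fy': 474.3492216190288, 'cx': 262.0251248313688, 'cy': 201.1612791572414, 'distortion': array([-0.00168736,  0.        ,  0.        ,  0.        ,  0.        ]), 'camera_from_world': array([[ 0.99780801, -0.06412372,  0.01635001, -0.505388  ],
       [ 0.01685967,  0.48525099,  0.87421235, -0.14670516],
       [-0.06399161, -0.87202043,  0.48526843, -1.86892821],
       [ 0.        ,  0.        ,  0.        ,  1.        ]])}
top {'fx': 432.6973881519667, 'fy': 432.6973881519667, 'cx': 249.8983942404711, 'cy': 182.92400819504644, 'distortion': array([-0.14736034,  0.        ,  0.        ,  0.        ,  0.        ]), 'camera_from_world': array([[-1.29212683e-05, -9.99995865e-01,  2.87579466e-03,
        -6.96615702e-02],
       [ 9.97997783e-01,  1.68995532e-04,  6.32486850e-02,
        -5.16319285e-01],
       [-6.32489094e-02,  2.87085395e-03,  9.97993654e-01,
        -1.70912201e+00],
       [ 0.00000000e+00,  0.00000000e+00,  0.00000000e+00,
         1.00000000e+00]])}
0.1 [0.16181464 0.62886619 0.22577857] [[-9.68483539e-01  2.49077068e-01 -4.98178708e-04]
 [ 2.49077560e-01  9.68482032e-01 -1.70964400e-03]
 [ 5.66440121e-05 -1.77984721e-03 -9.99998414e-01]] 0.09194382432032158
```

View pics/top0.png

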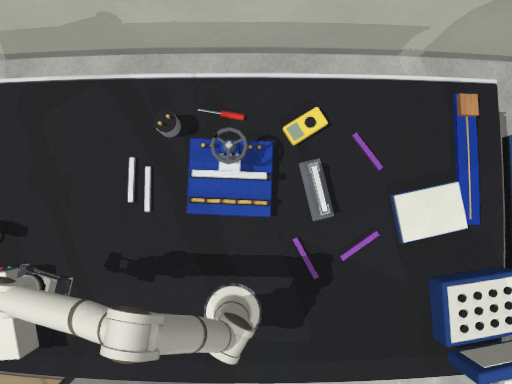

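View pics/side0.png

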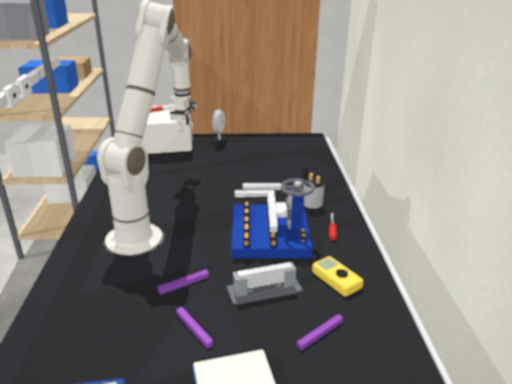

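```bash
cat > h.py <<'E'
from plant import *
import cv2, numpy as np
def cal(n):
    c=get_calibration(n); K=np.array([[c['fx'],0,c['cx']],[0,c['fy'],c['cy']],[0,0,1]])
    return K,np.array(c['distortion']),np.array(c['camera_from_world'])
def p2w(n,uv,z):
    """pixels -> world points on plane z"""
    K,d,T=cal(n); u=cv2.undistortPoints(np.asarray(uv,float).reshape(-1,1,2),K,d)[:,0]
    r=np.c_[u[:,0],-u[:,1],-np.ones(len(u))]@T[:3,:3]
    o=-T[:3,:3].T@T[:3,3]
    return o+r*((z-o[2])/r[:,2])[:,None]
def w2p(n,P):
    K,d,T=cal(n); p=np.asarray(P,float).reshape(-1,3)@T[:3,:3].T+T[:3,3]
    return cv2.projectPoints(p*[1,-1,-1],np.zeros(3),np.zeros(3),K,d)[0][:,0]
def snap(n,f=None):
    im=capture(n)
    if f: cv2.imwrite('pics/'+f,cv2.cvtColor(im,cv2.COLOR_RGB2BGR))
    return im
def blobs(mask,amin=30):
    k,l,st,ce=cv2.connectedComponentsWithStats(mask.astype(np.uint8),connectivity=4)
    return [(l==i) for i in range(1,k) if st[i,4]>=amin]
def rect(n,m,z):
    """min-area rect of a blob on plane z: centre, long, short, angle of long axis (mod pi)"""
    c=max(cv2.findContours(m.astype(np.uint8),cv2.RETR_EXTERNAL,cv2.CHAIN_APPROX_NONE)[0],key=len)[:,0]
    w=p2w(n,c,z)[:,:2]; (cx,cy),_,_=r=cv2.minAreaRect((w*1000).astype(np.float32))
    b=cv2.boxPoints(r)/1000; e=[b[1]-b[0],b[2]-b[1]]; e.sort(key=np.linalg.norm)
    v,u=np.nonzero(m); ctr=p2w(n,np.c_[u,v],z)[:,:2].mean(0)
    return np.round([cx/1000,cy/1000,*ctr,np.linalg.norm(e[1]),np.linalg.norm(e[0]),np.arctan2(e[1][1],e[1][0])%np.pi],4)
def R(yaw):
    """tool down; tool y (closing line) at yaw+90deg, tool x along yaw"""
    c,s=np.cos(yaw),np.sin(yaw); return np.array([[c,s,0],[s,-c,0],[0,0,-1.]])
E
python3 - <<'E'
from h import *
im=cv2.cvtColor(cv2.imread('pics/top0.png'),cv2.COLOR_BGR2RGB); a=im.astype(int); hsv=cv2.cvtColor(im,cv2.COLOR_RGB2HSV)
print('cam',-cal('top')[2][:3,:3].T@cal('top')[2][:3,3],-cal('side')[2][:3,:3].T@cal('side')[2][:3,3])
roi=np.zeros(im.shape[:2],bool); roi[90:235,100:345]=1
w=(a.min(2)>150)&(hsv[...,1]<40)&roi
for m in blobs(w):
    v,u=np.nonzero(m); print('white',m.sum(),u.mean().round(1),v.mean().round(1),[list(rect('top',m,z)) for z in (.02,.09,.146)])
bl=(hsv[...,0]>105)&(hsv[...,0]<130)&(hsv[...,1]>150)&(hsv[...,2]>60)&roi
for m in blobs(bl,300): print('blue',m.sum(),rect('top',m,.045))
br=(hsv[...,0]>8)&(hsv[...,0]<25)&(hsv[...,1]>90)&(hsv[...,2]>110)&roi
for m in blobs(br,4):
    v,u=np.nonzero(m); print('brass',m.sum(),u.mean().round(1),v.mean().round(1),p2w('top',[[u.mean(),v.mean()]],.07).round(4))
c=cv2.imread('pics/top0.png')[95:230,110:345]; cv2.imwrite('pics/crop0.png',cv2.resize(c,None,fx=3.4,fy=3.4,interpolation=cv2.INTER_CUBIC))
E
```

```text
cam [ 0.4071845  -0.06466739  1.73854977] [ 0.38715787 -1.5909621   1.04344643]
white 222 130.5 179.2 [[np.float64(0.5321), np.float64(0.4107), np.float64(0.5312), np.float64(0.4109), np.float64(0.1779), np.float64(0.0203), np.float64(3.1197)], [np.float64(0.527), np.float64(0.3913), np.float64(0.5261), np.float64(0.3915), np.float64(0.1706), np.float64(0.0194), np.float64(3.1197)], [np.float64(0.5229), np.float64(0.3758), np.float64(0.5221), np.float64(0.376), np.float64(0.1649), np.float64(0.0188), np.float64(3.1197)]]
white 687 228.9 172.1 [[np.float64(0.5717), np.float64(0.0133), np.float64(0.5594), np.float64(0.0141), np.float64(0.2964), np.float64(0.0673), np.float64(1.5323)], [np.float64(0.565), np.float64(0.0101), np.float64(0.5532), np.float64(0.0109), np.float64(0.2844), np.float64(0.0645), np.float64(1.5323)], [np.float64(0.5596), np.float64(0.0076), np.float64(0.5483), np.float64(0.0083), np.float64(0.2747), np.float64(0.0623), np.float64(1.5323)]]
white 293 318.7 187.6 [[np.float64(0.4986), np.float64(-0.3445), np.float64(0.4977), np.float64(-0.3443), np.float64(0.1976),
[... 703 characters left out ...]
t64(0.3135), np.float64(0.1673), np.float64(0.0189), np.float64(0.0118)]]
blue 4211 [0.5384 0.0103 0.5222 0.009  0.3318 0.3015 1.5323]
brass 14 167.3 116.1 [[0.7765 0.2557 0.07  ]]
brass 15 159.3 122.7 [[0.7501 0.287  0.07  ]]
brass 4 308.5 127.0 [[ 0.7325 -0.2991  0.07  ]]
brass 4 286.5 136.0 [[ 0.6964 -0.2123  0.07  ]]
brass 14 202.5 144.7 [[0.6621 0.1152 0.07  ]]
brass 9 249.9 146.3 [[ 0.6555 -0.0694  0.07  ]]
brass 9 258.9 146.7 [[ 0.6542 -0.1044  0.07  ]]
brass 52 197.5 199.6 [[0.4485 0.1328 0.07  ]]
brass 55 213.1 200.4 [[0.4452 0.0725 0.07  ]]
brass 50 228.7 200.9 [[0.4433 0.0123 0.07  ]]
brass 56 244.0 201.5 [[ 0.4412 -0.0467  0.07  ]]
brass 53 259.8 202.4 [[ 0.4377 -0.1077  0.07  ]]
```

View pics/crop0.png

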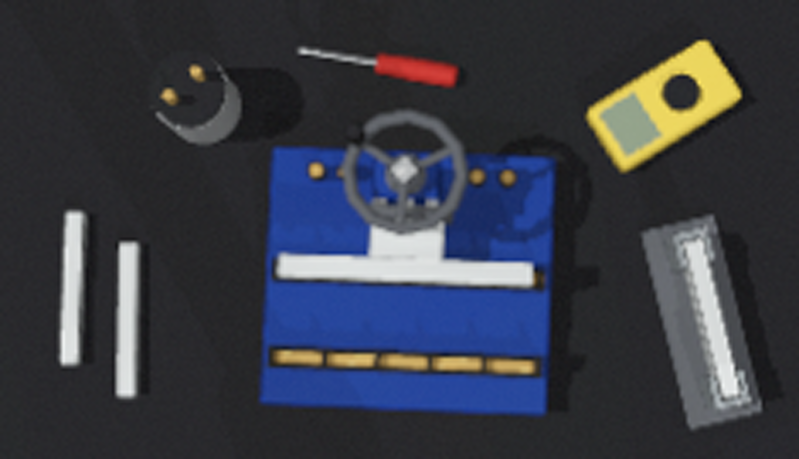

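The top view shows two white bars left of the bench at about (131,180) and (147,189). The bench is centred at about (231,178), with the wheel axis at (229,145) and the black crank handle at (213.5,133). The magazine, with one bar on top, is at (318,188).

```bash
python3 - <<'E'
from h import *
yaw=-0.042; O=np.array([.4934,.0112]); ex=np.array([np.cos(yaw),np.sin(yaw)])
ax=O+.145*ex; print('axis pred',ax,'seen spindle',p2w('top',[[228.8,145.2]],.234),'pred px',w2p('top',[*ax,.234]))
im=cv2.imread('pics/top0.png'); g=im.max(2).astype(int)
sub=g[127:140,206:222]; print(sub)
for z in(.25,.273): 
    h=p2w('top',[[213.5,133.2]],z)[0]; print(z,h,np.linalg.norm(h[:2]-ax),np.arctan2(h[1]-ax[1],h[0]-ax[0]))
hsv=cv2.cvtColor(im,cv2.COLOR_BGR2HSV)
for t in(190,215,235):
    m=(g>t)&(hsv[...,1]<40); m[:,:300]=0; m[:150]=0;m[230:]=0;m[:,345:]=0
    for b in blobs(m,60): print(t,b.sum(),rect('top',b,.09))
print(g[165:215:4,305:335])
# IK check around circle for several yaws
s=sense()
for yw in np.arange(-np.pi,np.pi,np.pi/8):
    q=[ik([ax[0]+.06*np.cos(a),ax[1]+.06*np.sin(a),.232],R(yw)) for a in np.arange(0,6.3,.5)]
    if all(x is not None for x in q):
        q=np.array(q); print(round(yw,2),q.min(0).round(2),q.max(0).round(2))
E
```

```text
axis pred [0.63827213 0.00511179] seen spindle [[0.63513313 0.00502048 0.234     ]] pred px [[228.77787271 144.31417655]]
[[ 41  40  40  41  40  39  40  39  40  41  40  40  40  41  40  39]
 [ 40  42  43  39  40  40  40  42  40  39  39  38  38  39  46  60]
 [ 42  39  42  39  40  39  39  40  41  38  39  40  40  54  75  92]
 [ 44  39  42  39  39  41  40  37  36  35  38  41  63  87 101 107]
 [ 39  41  41  41  41  40  41  40  37  33  34  62  93 106 108 103]
 [ 40  38  39  41  42  37  45  48  47  38  44  84 105 108 104  87]
 [ 41  39  39  38  40  39  46  49  47  44  42  78 100  94  83  62]
 [ 42  38  40  40  40  38  46  47  45  40  22  60  77  67  56  41]
 [ 41  40  38  41  42  37  34  39  38  32  23  53  64  53  38  38]
 [ 42  41  40  42  39  39  35  31  22  25  31  50  53  41  41  40]
 [ 41  42  40  39  40  39  55  66  53  37  51  68  64  53  41  39]
 [ 78  75  72  70  65  55  78  99  89  67  71  87  94  89  74  54]
 [131 128 125 125 120 104  97 109 102  84 100 119 117 111 106  88]]
0.25 [0.67499105 0.05779047 0.25      ] 0.06421310396784854 0.9620625386420122
0.273 [0.6708531  0.0558983
[... 2575 characters left out ...]
 1.07 -1.61] [-0.19  0.56  0.33  1.75 -0.11  1.18 -1.4 ]
0.39 [-0.32  0.34  0.24  1.43 -0.18  1.06 -1.23] [-0.18  0.56  0.33  1.75 -0.1   1.18 -1.01]
0.79 [-0.3   0.34  0.2   1.43 -0.16  1.06 -0.85] [-0.16  0.56  0.3   1.75 -0.09  1.18 -0.63]
1.18 [-0.27  0.34  0.16  1.43 -0.14  1.06 -0.47] [-0.14  0.56  0.27  1.75 -0.07  1.17 -0.25]
1.57 [-0.23  0.34  0.11  1.42 -0.12  1.06 -0.1 ] [-0.11  0.55  0.23  1.75 -0.05  1.17  0.12]
1.96 [-0.2   0.34  0.06  1.42 -0.08  1.06  0.27] [-0.07  0.55  0.16  1.74 -0.03  1.17  0.5 ]
2.36 [-0.16  0.34  0.01  1.42 -0.06  1.06  0.65] [-0.04  0.55  0.12  1.74 -0.01  1.17  0.87]
2.75 [-0.1   0.34 -0.07  1.42 -0.04  1.06  1.01] [0.   0.55 0.08 1.74 0.03 1.17 1.25]
```

```bash
cat >> h.py <<'E'
AX=np.array([.637,.005]); RC=R(1.0); ZC=.234
def crank(a,da,n,ax=AX,r=.06,speed=.15,stop=25,v=True):
    """turn handle from angle a by n steps of da; returns reached angle"""
    for i in range(n):
        a+=da; servo_line([ax[0]+r*np.cos(a),ax[1]+r*np.sin(a),ZC],RC,speed=speed)
        s=sense(); f=s['wrist_force']; p=s['ee_pos'][:2]-ax
        er=np.array([np.cos(a),np.sin(a)]); et=np.array([-er[1],er[0]])
        ft=f[:2]@et*-np.sign(da)
        if v: print(f"{s['time']:.2f} a={a:.2f} act={np.arctan2(p[1],p[0]):.2f} r={np.linalg.norm(p):.4f} Ft={ft:.1f} Fr={f[:2]@er:.1f} Fz={f[2]:.1f} w={s['gripper_width']:.4f}")
        if ft>stop: print('STOP'); break
    return a
E
python3 - <<'E'
from h import *
a=1.0
p=lambda z:[AX[0]+.06*np.cos(a),AX[1]+.06*np.sin(a),z]
move_pose(p(.31),RC); gripper_to(.05,30); servo_line(p(ZC),RC,speed=.1)
print(sense()['time'],sense()['wrist_force'])
print(gripper_to(.0,30)); s=sense(); print(s['time'],s['ee_pos'],s['gripper_width'],s['finger_force'],s['wrist_force'])
crank(a,.26,4)
E
```

```text
4.5667 [-0.93611945  0.05250997  0.23659648]
False
5.1667 [0.66959611 0.05555325 0.23426583] 0.019271234940465093 30.000188236590475 [-0.32435246  0.37994403  0.97224823]
5.42 a=1.26 act=1.27 r=0.0600 Ft=-0.8 Fr=-0.3 Fz=0.8 w=0.0194
5.67 a=1.52 act=1.52 r=0.0598 Ft=0.6 Fr=-0.4 Fz=1.1 w=0.0187
5.92 a=1.78 act=1.78 r=0.0597 Ft=0.2 Fr=0.3 Fz=0.8 w=0.0192
6.17 a=2.04 act=2.04 r=0.0596 Ft=0.2 Fr=0.5 Fz=1.9 w=0.0197
```

```bash
sed -i 's/        if v: print/        if (v and i%v==0) or ft>stop: print/' h.py; python3 - <<'E'
from h import *
a=crank(2.04,.175,110,v=5,stop=18)
print(a,sense()['finger_force'])
E
```

```text
6.42 a=2.21 act=2.21 r=0.0596 Ft=-0.4 Fr=0.0 Fz=1.9 w=0.0192
7.67 a=3.09 act=3.08 r=0.0596 Ft=0.6 Fr=-3.7 Fz=1.3 w=0.0191
8.92 a=3.96 act=-2.32 r=0.0600 Ft=1.0 Fr=-3.4 Fz=3.6 w=0.0193
10.17 a=4.84 act=-1.46 r=0.0605 Ft=0.9 Fr=-2.8 Fz=6.1 w=0.0187
11.42 a=5.71 act=-0.60 r=0.0597 Ft=2.4 Fr=-3.3 Fz=1.9 w=0.0194
12.67 a=6.59 act=0.28 r=0.0664 Ft=5.5 Fr=18.8 Fz=-11.9 w=0.0194
13.92 a=7.46 act=1.21 r=0.0684 Ft=1.9 Fr=12.8 Fz=-4.6 w=0.0195
15.17 a=8.34 act=2.05 r=0.0635 Ft=1.3 Fr=5.8 Fz=-2.1 w=0.0192
16.42 a=9.21 act=2.94 r=0.0558 Ft=3.9 Fr=-15.4 Fz=-17.0 w=0.0193
17.67 a=10.09 act=-2.52 r=0.0517 Ft=-1.0 Fr=-22.7 Fz=-16.0 w=0.0191
18.92 a=10.97 act=-1.60 r=0.0525 Ft=-1.4 Fr=-12.5 Fz=-4.6 w=0.0192
20.17 a=11.84 act=-0.73 r=0.0585 Ft=0.5 Fr=-5.6 Fz=-1.5 w=0.0193
21.42 a=12.72 act=0.09 r=0.0650 Ft=7.5 Fr=14.3 Fz=-13.1 w=0.0191
21.67 a=12.89 act=0.13 r=0.0660 Ft=23.8 Fr=17.8 Fz=-16.3 w=0.0188
STOP
12.890000000000013 29.70170096028596
```

```bash
python3 - <<'E'
from h import *
import h
gripper_to(.05,30); s=sense(); p=s['ee_pos']; print(p,s['wrist_force'])
servo_line([p[0],p[1],.31],speed=.15)
h.RC=R(0.0); t=0.0
q=lambda z:[AX[0]+.06*np.cos(t),AX[1]+.06*np.sin(t),z]
move_pose(q(.31),h.RC); servo_line(q(ZC),h.RC,speed=.1)
gripper_to(0,45); s=sense(); print(s['time'],s['ee_pos'],s['gripper_width'],s['wrist_force'])
p=s['ee_pos'][:2]-AX; a=np.arctan2(p[1],p[0])
a=crank(a,.06,10,v=1,stop=30)
E
```

```text
[0.69380558 0.02427161 0.23427703] [-0.29224648  0.53486247  0.07213533]
25.4083 [0.69717471 0.00429629 0.23429665] 0.01886930380558324 [ 0.34794585 -0.84867094  1.45372959]
25.66 a=0.05 act=-0.01 r=0.0602 Ft=5.5 Fr=0.7 Fz=1.8 w=0.0193
25.91 a=0.11 act=-0.00 r=0.0601 Ft=10.1 Fr=0.8 Fz=0.2 w=0.0194
26.16 a=0.17 act=0.01 r=0.0601 Ft=15.8 Fr=-0.1 Fz=-0.5 w=0.0190
26.41 a=0.23 act=0.01 r=0.0600 Ft=20.8 Fr=0.6 Fz=-2.4 w=0.0199
26.66 a=0.29 act=0.02 r=0.0599 Ft=25.6 Fr=-0.6 Fz=-2.6 w=0.0190
26.91 a=0.35 act=0.02 r=0.0597 Ft=31.4 Fr=0.1 Fz=-4.9 w=0.0191
STOP
```

```bash
cat >> h.py <<'E'
YB=-.042; OB=np.array([.4934,.0112])
def bench(x,y):
    c,s=np.cos(YB),np.sin(YB); return OB+[c*x-s*y,s*x+c*y]
E
python3 - <<'E'
from h import *
import h
h.RC=R(0.0)
s=sense();p=s['ee_pos']
crank(.3,-.15,2,v=1); gripper_to(.05,30); p=sense()['ee_pos']; print(p)
servo_line([p[0],p[1],.31],speed=.2)
im0=snap('top','t1.png')
move_pose([.47,-.35,.30],R(.2385))
t=snap('top','t2.png'); sd=snap('side','s2.png'); print(sense()['time'])
A=cv2.resize(cv2.imread('pics/t2.png')[95:230,105:345],None,fx=2.5,fy=2.5,interpolation=cv2.INTER_CUBIC)
B=cv2.resize(cv2.imread('pics/s2.png')[160:270,180:360],None,fx=2.3,fy=2.3,interpolation=cv2.INTER_CUBIC)
C=np.zeros((max(600,1),800,3),np.uint8); C[:A.shape[0],:A.shape[1]]=A; C[A.shape[0]:A.shape[0]+B.shape[0],:B.shape[1]]=B
cv2.imwrite('pics/c2.png',C)
hsv=cv2.cvtColor(im0,cv2.COLOR_RGB2HSV); g=im0.min(2).astype(int)
for im in(im0,t):
    hsv=cv2.cvtColor(im,cv2.COLOR_RGB2HSV); m=(im.min(2)>180)&(hsv[...,1]<40); m[:150]=0; m[225:]=0; m[:,:110]=0;m[:,345:]=0
    for b in blobs(m,60):
        v,u=np.nonzero(b); print(b.sum(),u.mean(),rect('top',b,.02 if u.mean()<180 else .09))
E
```

```text
27.16 a=0.15 act=0.00 r=0.0601 Ft=-14.0 Fr=0.8 Fz=1.2 w=0.0188
27.41 a=0.00 act=-0.01 r=0.0602 Ft=-6.1 Fr=-0.7 Fz=1.4 w=0.0191
[0.69697465 0.00506362 0.23399215]
30.3583
1757 204.64314171883893 [0.5138 0.1052 0.512  0.1036 0.263  0.1051 3.0255]
203 130.54679802955664 [0.5301 0.4108 0.529  0.4108 0.1739 0.0185 3.1204]
297 244.1851851851852 [ 0.5592 -0.0597  0.5523 -0.0475  0.1381  0.052   1.4994]
232 319.01724137931035 [ 0.4924 -0.3341  0.4928 -0.3342  0.1785  0.0189  0.2371]
193 146.74093264248705 [0.4939 0.3429 0.4981 0.344  0.1727 0.0165 0.0144]
204 130.5343137254902 [0.5301 0.4109 0.5289 0.4108 0.1739 0.0186 3.1189]
614 228.91205211726384 [0.5631 0.0121 0.555  0.0109 0.2806 0.0555 1.5307]
96 315.5833333333333 [ 0.5433 -0.3219  0.5445 -0.3215  0.0735  0.0197  0.2521]
194 146.7319587628866 [0.4939 0.3429 0.4986 0.344  0.1728 0.0165 0.0145]
71 329.7042253521127 [ 0.5039 -0.3731  0.5044 -0.3757  0.0587  0.0293  2.8061]
689 333.84470246734395 [ 0.4331 -0.3707  0.4076 -0.3909  0.158   0.1197  3.1309]
```

View pics/c2.png

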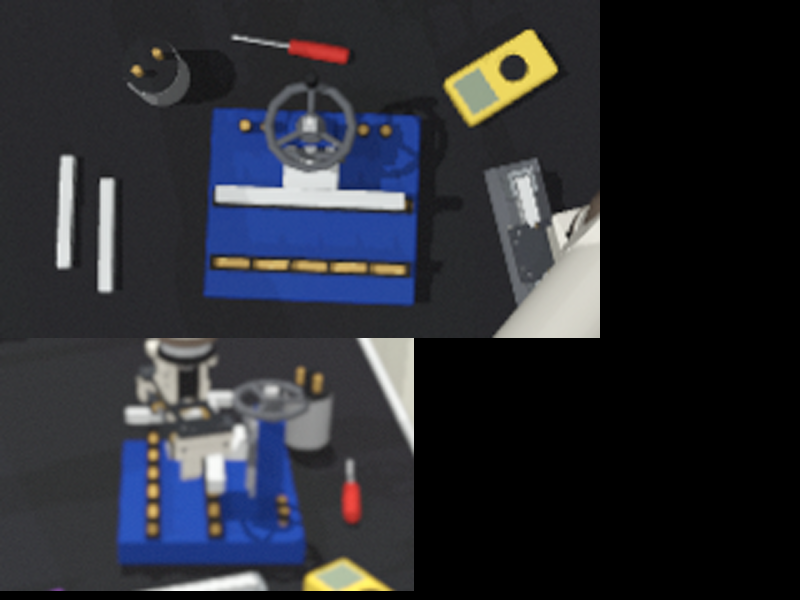

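The beam is up, and the wheel handle now points to the rear at crop (312,80). Both table bars are undisturbed, and the arm partly hides the magazine. I'll start with the magazine bars.

```bash
cat >> h.py <<'E'
OFF=-.026; UP=.007   # grip point along the bar; bar centre above TCP
def st(m):
    s=sense(); print(m,round(s['time'],1),s['ee_pos'].round(4),'w',round(s['gripper_width'],4),'ff',round(float(np.max(s['finger_force'])),1),'F',np.round(s['wrist_force'],1))
    return s
def pick(c,yaw,zc,lift=.2,off=OFF):
    p=np.array(c)+off*np.array([np.cos(yaw),np.sin(yaw)]); r=R(yaw)
    move_pose([*p,zc+.10],r); gripper_to(.045,50); servo_line([*p,zc-UP],r,speed=.15)
    gripper_to(0,50); st('gripped'); servo_line([*p,zc+.03],r,speed=.08); servo_line([*p,lift],r,speed=.2); return st('lifted')
def pre(k,z=.2,dx=0):
    move_pose([*bench(OFF-.075+dx,(k-2)*.06),z],R(YB))
def place(k,dx=0,dy=0,dyaw=0):
    y=(k-2)*.06+dy; r=R(YB+dyaw)
    move_pose([*bench(OFF-.075+dx,y),.2],r)
    servo_line([*bench(OFF-.075+dx,y),.085-UP],r,speed=.15)
    servo_line([*bench(OFF+dx,y),.085-UP],r,speed=.12); st('in')
    servo_line([*bench(OFF+dx,y),.080-UP],r,speed=.05); st('down')
    gripper_to(.045); servo_line([*bench(OFF+dx,y),.2],r,speed=.2); st('released')
E
python3 - <<'E'
from h import *
s=pick([.492,-.334],.238,.080)
snap('top','t3.png'); snap('side','s3.png')
A=cv2.imread('pics/t3.png')[120:255,200:360];B=cv2.imread('pics/s3.png')[190:325,180:340]
cv2.imwrite('pics/c3.png',cv2.resize(np.hstack([A,B]),None,fx=2.5,fy=2.5,interpolation=cv2.INTER_CUBIC))
E
```

```text
gripped 32.7 [ 0.4671 -0.3403  0.0733] w 0.0197 ff 50.0 F [ 0.3 -1.   1. ]
lifted 33.9 [ 0.4662 -0.3394  0.199 ] w 0.0193 ff 50.0 F [ 0.9  0.6 -2.5]
```

View pics/c3.png

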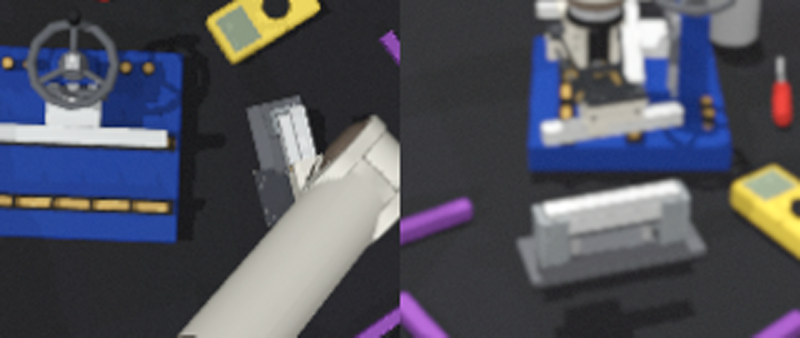

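One bar is held level above the magazine in the side view, with the next bar raised by the lift. I'll place it at place 0 and check it.

```bash
python3 - <<'E'
from h import *
place(0)
move_pose([.47,-.42,.30],R(.2385))
t=snap('top','t4.png'); 
cv2.imwrite('pics/c4.png',cv2.resize(cv2.imread('pics/t4.png')[130:230,180:345],None,fx=4.5,fy=4.5,interpolation=cv2.INTER_CUBIC))
print(w2p('top',[[*bench(x,-.12),.09] for x in(-.09,0,.09)]))
g=t.min(2); print(g[160:216,250:270:1].tolist().__len__()); print(g[182:214,254:266])
E
```

```text
in 36.7 [ 0.4614 -0.1075  0.0779] w 0.02 ff 50.0 F [-0.3  0.1 -2.3]
down 36.9 [ 0.462  -0.1078  0.0734] w 0.0197 ff 50.0 F [-1.5 -0.2  5.4]
released 38.4 [ 0.4617 -0.1073  0.1992] w 0.0451 ff 0.0 F [ 0.1 -0.4 -0.4]
[[259.2320408  212.62851219]
 [260.19613787 189.02160224]
 [261.14503432 165.56179612]]
56
[[ 32  36  35  37 195 221 218 217 216 164  42  29]
 [ 37  36  37  43 193 220 218 218 216 164  37  30]
 [ 35  35  37  46 195 221 217 217 216 162  34  31]
 [ 36  37  36  38 196 221 218 218 219 167  32  29]
 [ 35  35  37  30 191 219 217 218 221 170  29  31]
 [ 37  37  38  56 191 219 217 218 221 170  29  30]
 [ 38  36  38  67 192 219 218 218 221 170  31  31]
 [ 38  37  37  66 192 219 217 218 221 170  29  30]
 [ 38  37  38  82 195 219 218 218 220 170  31  29]
 [ 36  38  37  96 196 219 217 218 211 154  28  31]
 [ 38  36  36  94 196 219 217 218 202 137  30  30]
 [ 37  38  38 105 198 219 217 217 201 135  28  27]
 [ 38  37  36 127 202 219 217 218 199 131  30  28]
 [ 38  35  39 136 204 218 218 218 199 131  28  30]
 [ 35  36  39 149 207 218 219 218 195 125  29  28]
 [ 37  37  38 160 209 218 218 218 186 101  26  28]
 [ 38  38  37 161 210 219 218 218 178  83  30  29]
 [ 35  34  33 160 210 219 218 219 178  81  31  30]
 [ 45  49  51 163 210 219 219 218 176  77  32  25]
 [ 63  75  83 179 214 220 219 218 178  87  57  52]
 [ 71  87  94 187 216 220 219 219 176  85  71  67]
 [ 62  74  83 196 221 220 220 219 173  80  80  76]
 [ 49  53  60 200 223 220 220 219 172  66  63  59]
 [ 42  42  42 198 224 220 220 219 168  43  33  34]
 [ 39  38  42 199 224 220 221 220 168  38  35  33]
 [ 40  40  50 200 224 221 221 220 167  33  32  28]
 [ 39  41  41 197 223 221 221 222 171  30  30  32]
 [ 41  41  35 195 222 221 221 224 173  32  32  30]
 [ 42  41  59 196 222 221 221 224 173  32  31  32]
 [ 39  40  70 198 223 221 221 225 174  32  33  31]
 [ 40  39  84 202 226 225 225 228 177  39  38  34]
 [ 41  41  69 155 177 177 176 179 131  42  40  37]]
```

View pics/c4.png

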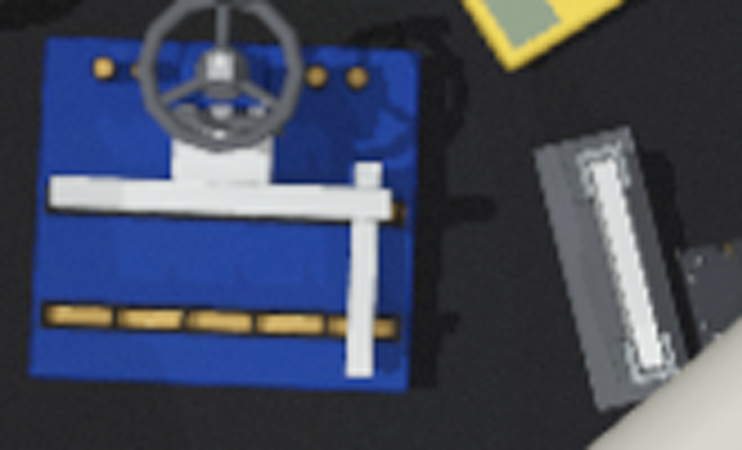

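```bash
cat >> h.py <<'E'
def find(img,u0,u1,z,thr=185):
    """white bar in top image between columns u0..u1 -> rect (cx,cy,..,long,short,yaw)"""
    hsv=cv2.cvtColor(img,cv2.COLOR_RGB2HSV); m=(img.min(2)>thr)&(hsv[...,1]<40); m[:150]=0; m[230:]=0; m[:,:u0]=0; m[:,u1:]=0
    out=[rect('top',b,z) for b in blobs(m,120)]
    return [o for o in out if .165<o[4]<.19 and o[5]<.024]
E
python3 - <<'E'
from h import *
t=cv2.cvtColor(cv2.imread('pics/t4.png'),cv2.COLOR_BGR2RGB); print('t4',find(t,300,345,.09))
t=cv2.cvtColor(cv2.imread('pics/t1.png'),cv2.COLOR_BGR2RGB); print('t1',find(t,300,345,.09))
pick([.4905,-.334],.238,.080)
place(1)
t=snap('top','t5.png'); print(find(t,300,345,.09)); print(find(t,100,180,.02))
E
```

```text
t4 [array([ 0.4915, -0.3344,  0.4924, -0.3343,  0.1765,  0.0189,  0.2371])]
t1 [array([ 0.4915, -0.3344,  0.4924, -0.3343,  0.1765,  0.0189,  0.2371])]
gripped 41.9 [ 0.4656 -0.3403  0.0733] w 0.0195 ff 50.0 F [ 0.6 -1.3  0.5]
lifted 43.1 [ 0.4648 -0.3394  0.199 ] w 0.0193 ff 50.0 F [-0.9  0.4 -2.7]
in 46.0 [ 0.4639 -0.0476  0.0779] w 0.0194 ff 50.0 F [-0.6 -0.4 -2.5]
down 46.3 [ 0.4646 -0.0477  0.0734] w 0.019 ff 50.0 F [-2.3 -0.7  6.2]
released 47.7 [ 0.4642 -0.0473  0.1992] w 0.0451 ff 0.0 F [ 0.   0.6 -0.5]
[]
[array([0.5301, 0.4108, 0.529 , 0.4108, 0.1739, 0.0185, 3.1204]), array([0.4939, 0.3429, 0.4979, 0.3441, 0.1727, 0.0164, 0.0144])]
```

```bash
python3 - <<'E'
from h import *
cv2.imwrite('pics/c5.png',cv2.resize(cv2.imread('pics/t5.png')[130:250,170:345],None,fx=4,fy=4,interpolation=cv2.INTER_CUBIC))
t=cv2.cvtColor(cv2.imread('pics/t5.png'),cv2.COLOR_BGR2RGB); hsv=cv2.cvtColor(t,cv2.COLOR_RGB2HSV); m=(t.min(2)>185)&(hsv[...,1]<40); m[:,:300]=0;m[:,345:]=0;m[:150]=0
for b in blobs(m,40): print(rect('top',b,.09))
E
```

```text
[ 0.556  -0.3188  0.5559 -0.3189  0.0438  0.0188  0.2353]
```

View pics/c5.png

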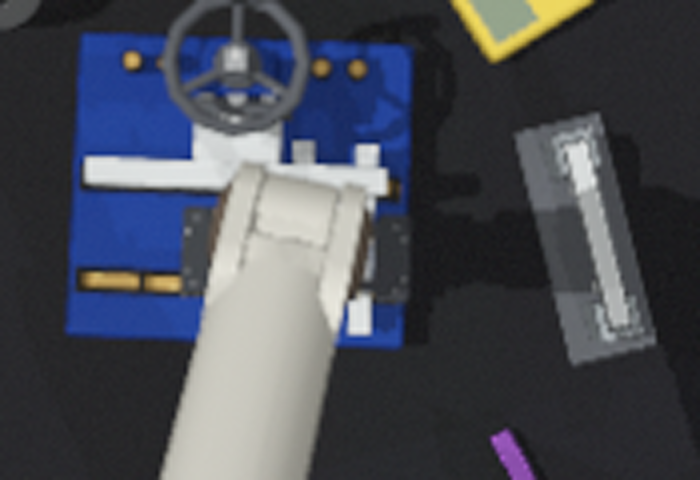

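The magazine's last bar sits where it was, only shaded by the arm. Bars lie at places 0 and 1.

```bash
python3 - <<'E'
from h import *
pick([.4905,-.334],.238,.080)
place(2)
t=snap('top','t6.png'); f=find(t,100,180,.02); print(f)
b=min(f,key=lambda o:o[1]); y=(b[6]+1.57)%np.pi-1.57
if len(f)==2: pick(b[:2],y,.0105)
E
```

```text
gripped 50.5 [ 0.4656 -0.3403  0.0733] w 0.0195 ff 50.0 F [-0.  -0.3  0.3]
lifted 51.7 [ 0.4648 -0.3394  0.1991] w 0.0196 ff 50.0 F [-0.5  0.3 -3. ]
in 54.8 [0.4665 0.0123 0.0779] w 0.0195 ff 50.0 F [ 0.5  0.3 -1.8]
down 55.0 [0.4671 0.0124 0.0734] w 0.0194 ff 50.0 F [-2.4 -0.5  7.6]
released 56.5 [0.4667 0.0125 0.1993] w 0.0451 ff 0.0 F [-0.5  0.8  0.5]
[array([0.5301, 0.4108, 0.529 , 0.4108, 0.1739, 0.0185, 3.1204]), array([0.4939, 0.3429, 0.4979, 0.3441, 0.1727, 0.0164, 0.0144])]
gripped 59.4 [0.4681 0.343  0.0041] w 0.0193 ff 50.0 F [-0.4  0.3  4.5]
lifted 61.0 [0.4669 0.342  0.1987] w 0.0196 ff 50.0 F [-0.2 -0.1 -1.7]
```

```bash
python3 - <<'E'
from h import *
place(3)
t=snap('top','t7.png'); f=find(t,100,180,.02); print(f)
if len(f)==1:
    b=f[0]; pick(b[:2],(b[6]+1.57)%np.pi-1.57,.0105); place(4)
    move_pose([.45,.38,.3],R(YB)); t=snap('top','t8.png'); s=snap('side','s8.png')
    cv2.imwrite('pics/c8.png',cv2.resize(cv2.imread('pics/t8.png')[130:225,180:285],None,fx=6,fy=6,interpolation=cv2.INTER_CUBIC))
    g=t.min(2).astype(float)
    for k in range(5):
        e=[]
        for sgn in(-1,1):
            # profile along the bar at its end, at bar-top height
            xs=np.arange(-.012,.0121,.0005)
            q=np.mean([w2p('top',[[*bench(sgn*(.09+x),(k-2)*.06+d),.09] for x in xs]) .reshape(-1,2) for d in(-.003,0,.003)],0).astype(np.float32)
            pr=cv2.remap(g.astype(np.float32),q[:,0].reshape(1,-1),q[:,1].reshape(1,-1),cv2.INTER_LINEAR)[0]
            mid=(pr[:6].mean()+pr[-6:].mean())/2; e.append(sgn*xs[np.argmin(abs(pr-mid))]*1000)
        ys=[]
        for x in(-.075,-.015,.025,.08):
            d=np.arange(-.025,.0251,.0005); q=w2p('top',[[*bench(x,(k-2)*.06+v),.09] for v in d]).astype(np.float32)
            pr=cv2.remap(g.astype(np.float32),q[:,0].reshape(1,-1),q[:,1].reshape(1,-1),cv2.INTER_LINEAR)[0]
            i=d[pr>130]; ys.append((round(i.min()*1000,1),round(i.max()*1000,1)) if len(i) else None)
        print(k,'end errs mm',e,'y edges',ys)
E
```

```text
in 63.8 [0.469  0.0722 0.0779] w 0.0192 ff 50.0 F [-0.4 -0.  -2.6]
down 64.0 [0.4697 0.0724 0.0736] w 0.0196 ff 50.0 F [-2.6 -0.6  9.5]
released 65.5 [0.4692 0.0724 0.1993] w 0.0448 ff 0.0 F [-0.5  0.5  0.1]
[array([0.5301, 0.4108, 0.529 , 0.4108, 0.1739, 0.0185, 3.1204])]
gripped 68.5 [0.5043 0.4117 0.004 ] w 0.0198 ff 50.0 F [-0.8 -0.4  2.6]
lifted 70.0 [0.5031 0.4108 0.1985] w 0.0194 ff 50.0 F [-0.6  0.6 -2.8]
in 72.9 [0.4715 0.1321 0.0779] w 0.0192 ff 50.0 F [-0.3 -0.6 -2.3]
down 73.2 [0.4722 0.1325 0.0736] w 0.0198 ff 50.0 F [-2.6 -1.5  8.1]
released 74.6 [0.4716 0.1323 0.1992] w 0.0449 ff 0.0 F [-0.5 -0.2 -0.1]
0 end errs mm [np.float64(-2.5000000000000124), np.float64(1.0408340855860843e-14)] y edges [(np.float64(-9.5), np.float64(9.5)), (np.float64(-11.0), np.float64(8.5)), (np.float64(-10.5), np.float64(10.5)), (np.float64(-11.5), np.float64(9.5))]
1 end errs mm [np.float64(-1.0000000000000113), np.float64(1.0000000000000113)] y edges [(np.float64(-8.0), np.float64(10.5)), (np.float64(-9.5), np.float64(9.0)), (np.float64(-8.5), np.float64(8.5)), (np.float64(-7.5), np.float64(25.0))]
2 end errs mm [np.float64(-1.0000000000000113), np.float64(3.5000000000000133)] y edges [(np.float64(-8.5), np.float64(11.5)), (np.float64(-8.5), np.float64(10.5)), (np.float64(-10.5), np.float64(9.0)), (np.float64(-25.0), np.float64(25.0))]
3 end errs mm [np.float64(-3.000000000000013), np.float64(-0.49999999999999)] y edges [(np.float64(-11.0), np.float64(10.5)), (np.float64(-9.0), np.float64(9.0)), (np.float64(-11.0), np.float64(10.5)), (np.float64(-25.0), np.float64(9.5))]
4 end errs mm [np.float64(-0.5000000000000109), np.float64(1.5000000000000118)] y edges [(np.float64(-11.0), np.float64(10.5)), (np.float64(-9.5), np.float64(8.5)), (np.float64(-10.0), np.float64(11.5)), (np.float64(-11.0), np.float64(10.5))]
```

View pics/c8.png

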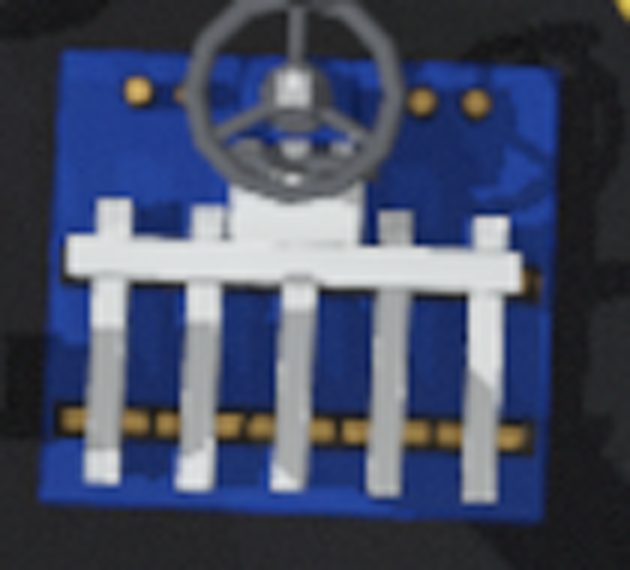

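All five bars lie on their own places, with ends within about 3 mm of nominal and sideways within about 2 mm. The beam is up and clear. Next I take up the play and wind down.

```bash
python3 - <<'E'
from h import *
import h
h.RC=R(0.0)
q=lambda z:[AX[0]+.06,AX[1],z]
move_pose(q(.32),h.RC); gripper_to(.045,60); servo_line(q(ZC),h.RC,speed=.1)
gripper_to(0,60); s=st('grip'); p=s['ee_pos'][:2]-AX; a=np.arctan2(p[1],p[0])
a=crank(a,-.11,10,v=3,stop=40)
a=crank(a,-.05,16,v=1,stop=40,speed=.05)
E
```

```text
grip 79.1 [0.6972 0.0043 0.2343] w 0.0188 ff 60.0 F [-0.3 -1.8  1.9]
79.38 a=-0.12 act=-0.14 r=0.0600 Ft=-0.1 Fr=-0.1 Fz=1.6 w=0.0190
80.12 a=-0.45 act=-0.46 r=0.0597 Ft=-0.2 Fr=-2.9 Fz=5.9 w=0.0190
80.88 a=-0.78 act=-0.77 r=0.0593 Ft=0.2 Fr=-4.3 Fz=6.0 w=0.0190
81.62 a=-1.11 act=-1.10 r=0.0590 Ft=-1.1 Fr=-3.8 Fz=4.6 w=0.0191
81.88 a=-1.16 act=-1.15 r=0.0590 Ft=-0.3 Fr=-4.3 Fz=5.7 w=0.0189
82.12 a=-1.21 act=-1.20 r=0.0589 Ft=0.1 Fr=-4.0 Fz=4.9 w=0.0192
82.38 a=-1.26 act=-1.25 r=0.0589 Ft=-0.1 Fr=-4.8 Fz=6.4 w=0.0190
82.62 a=-1.31 act=-1.30 r=0.0589 Ft=-0.7 Fr=-4.2 Fz=5.0 w=0.0192
82.88 a=-1.36 act=-1.35 r=0.0588 Ft=0.1 Fr=-4.5 Fz=5.6 w=0.0190
83.12 a=-1.41 act=-1.40 r=0.0588 Ft=-1.0 Fr=-4.2 Fz=5.0 w=0.0188
83.38 a=-1.46 act=-1.45 r=0.0588 Ft=-0.1 Fr=-4.8 Fz=5.8 w=0.0191
83.62 a=-1.51 act=-1.51 r=0.0588 Ft=-1.0 Fr=-5.5 Fz=4.8 w=0.0189
83.88 a=-1.56 act=-1.56 r=0.0588 Ft=-0.1 Fr=-5.0 Fz=4.7 w=0.0190
84.12 a=-1.61 act=-1.61 r=0.0588 Ft=-1.3 Fr=-5.3 Fz=5.0 w=0.0191
84.38 a=-1.66 act=-1.65 r=0.0587 Ft=1.8 Fr=-5.6 Fz=2.8 w=0.0187
84.62 a=-1.71 act=-1.68 r=0.0587 Ft=4.0 Fr=-4.6 Fz=2.1 w=0.0191
84.88 a=-1.76 act=-1.73 r=0.0587 Ft=2.9 Fr=-5.5 Fz=1.2 w=0.0189
85.12 a=-1.81 act=-1.78 r=0.0588 Ft=3.4 Fr=-5.7 Fz=1.7 w=0.0191
85.38 a=-1.86 act=-1.83 r=0.0587 Ft=4.2 Fr=-5.9 Fz=1.1 w=0.0190
85.62 a=-1.91 act=-1.88 r=0.0588 Ft=3.8 Fr=-5.5 Fz=0.0 w=0.0190
```

```bash
python3 - <<'E'
from h import *
import h
h.RC=R(0.0)
a=crank(-1.91,-.175,60,ax=np.array([.637,.0065]),r=.059,v=4,stop=30); print(a)
E
```

```text
85.88 a=-2.08 act=-2.07 r=0.0600 Ft=2.3 Fr=-0.4 Fz=2.4 w=0.0190
86.88 a=-2.78 act=-2.78 r=0.0599 Ft=2.0 Fr=3.9 Fz=6.1 w=0.0191
87.88 a=-3.48 act=2.79 r=0.0599 Ft=1.4 Fr=2.1 Fz=7.5 w=0.0188
88.88 a=-4.18 act=2.09 r=0.0600 Ft=0.7 Fr=0.3 Fz=7.0 w=0.0190
89.88 a=-4.88 act=1.40 r=0.0601 Ft=1.3 Fr=-0.3 Fz=6.3 w=0.0188
90.88 a=-5.58 act=0.72 r=0.0602 Ft=0.7 Fr=0.9 Fz=6.6 w=0.0188
91.88 a=-6.28 act=0.02 r=0.0601 Ft=2.5 Fr=4.0 Fz=5.1 w=0.0188
92.88 a=-6.98 act=-0.71 r=0.0600 Ft=2.9 Fr=4.5 Fz=3.5 w=0.0188
93.88 a=-7.68 act=-1.41 r=0.0600 Ft=0.9 Fr=5.3 Fz=5.4 w=0.0189
94.88 a=-8.38 act=-2.11 r=0.0599 Ft=1.0 Fr=5.3 Fz=7.9 w=0.0190
95.88 a=-9.08 act=-2.82 r=0.0599 Ft=1.9 Fr=4.2 Fz=9.5 w=0.0190
96.88 a=-9.79 act=2.76 r=0.0600 Ft=2.3 Fr=0.0 Fz=8.0 w=0.0187
97.88 a=-10.49 act=2.08 r=0.0601 Ft=0.9 Fr=-0.4 Fz=8.4 w=0.0188
98.88 a=-11.19 act=1.40 r=0.0602 Ft=0.6 Fr=-1.1 Fz=8.5 w=0.0191
99.88 a=-11.89 act=0.72 r=0.0603 Ft=1.2 Fr=0.4 Fz=8.0 w=0.0190
-12.410000000000013
```

```bash
python3 - <<'E'
from h import *
import h
h.RC=R(0.0); ax=np.array([.637,.0065])
a=crank(-12.41,-.178,10,ax=ax,r=.06,v=3,stop=30)
a=crank(a,-14.225-a,1,ax=ax,r=.06,v=1,stop=30,speed=.05); s=st('end'); 
gripper_to(.045); p=st('open')['ee_pos']; servo_line([p[0],p[1],.32],speed=.2)
move_pose([.45,.38,.3],R(YB)); t=snap('top','t9.png'); s=snap('side','s9.png'); print(sense()['time'])
f=lambda n,a,b,c,d,k:cv2.resize(cv2.imread('pics/'+n)[a:b,c:d],None,fx=k,fy=k,interpolation=cv2.INTER_CUBIC)
A=f('t9.png',125,225,180,280,4);B=f('s9.png',170,270,220,320,4)
cv2.imwrite('pics/c9.png',np.hstack([A,B]))
C=[f(n,136,156,218,240,16) for n in('t8.png','t9.png')]; cv2.imwrite('pics/c10.png',np.hstack(C))
E
```

```text
100.88 a=-12.59 act=0.04 r=0.0603 Ft=2.2 Fr=1.5 Fz=7.7 w=0.0193
101.62 a=-13.12 act=-0.51 r=0.0601 Ft=3.3 Fr=5.1 Fz=4.6 w=0.0188
102.38 a=-13.66 act=-1.08 r=0.0600 Ft=2.0 Fr=4.7 Fz=5.5 w=0.0192
103.12 a=-14.19 act=-1.63 r=0.0600 Ft=1.4 Fr=3.6 Fz=6.0 w=0.0191
103.38 a=-14.22 act=-1.65 r=0.0600 Ft=4.2 Fr=4.1 Fz=5.4 w=0.0191
end 103.4 [ 0.6325 -0.0533  0.2342] w 0.0191 ff 60.0 F [ 3.8 -4.5  5.4]
open 104.0 [ 0.6316 -0.0531  0.2339] w 0.0451 ff 0.0 F [-0.1 -0.3 -1.1]
106.4167
```

View pics/c9.png

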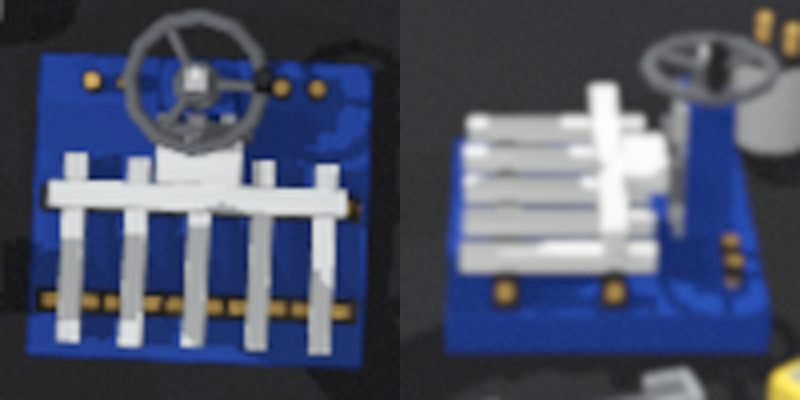

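View pics/c10.png

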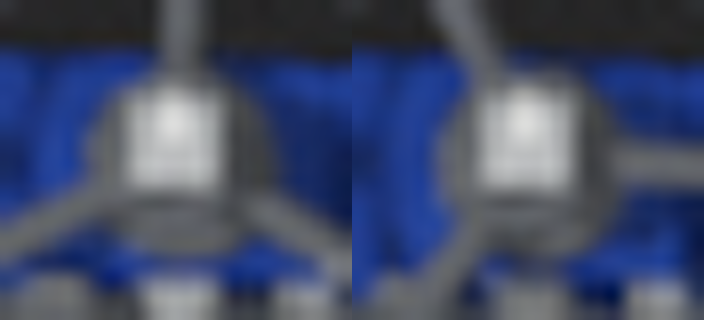

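In both pictures the white line on the spindle end points the same way, so it has turned two whole turns. The handle stands at crop (262,80), exactly where the play was taken up. The beam is down on all five bars, and the bars are where I laid them.

```bash
python3 -c "
from plant import *
print(close_job())"
```

```text
the job is handed in; nothing more can be done
None
```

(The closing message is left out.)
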